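# Reset the spray-booth air valve to two turns open

### The arm

A 6-joint arm with a two-finger parallel gripper is mounted at the origin on the work surface. World frame = base frame: x ahead of the robot, y to its left, z up, the work surface at z = 0. Lengths are in m, angles in rad, forces in N, time in s.
With the tool pointing down it reaches from about 0.3 to 0.875 m from the base axis. Payload 6.4 kg.
Tool frame: the origin (TCP) lies on the centre line of the jaws, within the pads' length; the fingertips stand ctrl.tip_extent ahead of it and the grasp point (between the pads) lies 8 mm behind it (ctrl.tip_extent is the distance from the TCP to the fingertips, in m); z points along the fingers, y is the line along which they close (so a half turn about z gives the same grasp; the last joint's range is limited). The gripper opens to 85 mm and grips with 20 to 120 N. Pads are 22 mm wide; open, the fingers measure 114 mm over their backs; the gripper's body (76 mm by 85 mm) begins 54 mm behind the grasp point. The pads swing forward as they close: fully open they stand 13 mm farther back than shut.
Start: joints at [0.955, 0.181, 1.607, -0, 1.354, -0.206], TCP at [0.229, 0.527, 0.242] pointing down, gripper open.
Joint ranges: [-2.99, 2.99], [-0.89, 2.07], [0.3, 2.58], [-1.14, 4.28], [0, 2.63], [-3.12, 3.12]. Speed limits (rad/s): [2.57, 2.57, 3.01, 3.14, 3.14, 3.14].

### API

Orientations are given as a unit quaternion [w, x, y, z].
In Python, from bench import ctrl gives the robot as it stands.
- The arm moves only by the shell command python3 -m handwheel 'ROWS'. ROWS is JSON, a list of rows, each a list of 7 numbers: the turn, a rotation vector about the tool's x, y, z as a fraction of full scale, then the shift along the tool's x, y, z as a fraction of full scale, then the opening, from 0 (shut) to 1 (fully open). In form: [[rx, ry, rz, x, y, z, jaw], ...]. A call has exactly 8 rows; each row shifts and turns the commanded pose from where the row before left it, along the tool's axes as they then stand; what a row does not reach is not made up. Full scale, the value 1, is 300 mm for a shift and pi rad for a turn. A row lasts 1/10 s, in which the tool goes at most 50 mm and 8.59 degrees, less where a joint would pass 70% of its speed; a pose out of reach is approached as far as the arm can. A call with a number of a shift or a turn outside -1 to 1 is refused whole. A call with a gripper value outside its range is refused whole. The fingers move at their own pace and stop on an object; the grip force is fixed at half the most. Time passes only in rows, so rows that do not move let the fingers close, or fill a call up. It gives the time, the measured TCP pose, the force, the opening and the grip force at its end, in the units of the state.
- ctrl.get_obs(): the state, without advancing time (a new reading comes with each control period).
- ctrl.camera(name): name is "scene" or "top" or "wrist"; returns the picture (420x560x3 uint8, blue, green, red); there is no depth.
- ctrl.camera_model(name): a dict with "camera_matrix" (3x3 intrinsics, pixels), "cam_to_world" (4x4, takes a point from camera to world coordinates). Camera axes: x right, y up, looking along -z (the intrinsics and any distortion apply to the point x, -y, -z); pixel columns grow to the right and rows downward; lengths in m; the calibration is good to about 2 mm. A picture is of the moment at which its call begins: read the wrist's pose just before it. camera_model takes no time and is no camera call; for the wrist camera it gives the pose at the moment of the call.
- ctrl.hand_in(): hands the job in; it is judged then, once.
The state is a dict: "time_s": time; "q": joint angles; "dq": joint speeds; "joint_efforts": joint torques, N m; "eef_pos": TCP position; "eef_rot": TCP orientation; "wrist_force": force on the tool from outside, world axes, zero at the start; "torque": the same for the moment, N m; "opening": opening from 0.0 (shut) to 1.0 (fully open); "grasp_force": force on a finger pad.
Only numpy, scipy, OpenCV 4.12 (cv2) and the standard library are available. Lean on these libraries where they do the work, as an engineer would, in place of code of your own. Each camera call takes 0.05 s, during which the arm holds its last target. There are 200 camera calls.

### The job

Set the air valve on the glazing table: by the upright crank grip on its handwheel, screw the wheel clockwise (seen from above) until it is fully closed against its stop, then back it off exactly two full turns. Finish with the gripper still holding the crank grip there, so that a colleague can tighten the locknut. Leave the lever of the shut-off valve on the same pipe and the pottery and tools standing around as they are.

Things in the scene. Friction and masses are not known exactly. Their poses are not given: they have to be found in the camera images.
- valve: Fixed air valve: a grey base plate 100 x 360 x 12 mm with a brass pipe (at height 45 mm) along its y axis and a brass valve body in the middle. Origin: on the table, under the handwheel's axis, at the middle of the plate; z up, y along the pipe towards the shut-off lever. A round pressure gauge (52 mm wide, top at 94 mm) stands at y = -115 mm. Everything of it except the crank grip lies below 125 mm.
- wheel_center (a point): Centre of the handwheel on its vertical axis, 110 mm above the table. The wheel is dark steel, three spokes, 114 mm over its rim; the rim is a round bar 14 mm thick (top at 117 mm), the hub no higher.
- crank_grip: Upright black crank grip, a cylinder of 22 mm diameter and 54 mm high, standing on the handwheel's rim on a round boss 20 mm wide, its axis vertical and 50 mm from the wheel's axis. It spins freely about its own axis, so it can stay gripped, without turning the gripper, while it is led round the circle. Origin: centre of its underside, 121 mm above the table; z up; its top is at 175 mm.
- grip_mid (a point): Point on the crank grip's axis, halfway up, 148 mm above the table.
- handwheel (a joint): Turn of the handwheel in rad: 0 = closed against the hard stop, growing as it opens, anticlockwise seen from above (one turn = 6.283). At 0 the crank grip lies on the +x side of valve. It starts 0.6 to 1.45 turns open, and stays where it is left; the stem's friction is about 0.1 N m (some 2 N at the grip).
- shutoff (a joint): Flat steel lever with a black sleeve, 100 mm long, turning on a vertical pin 115 mm along y from the valve's origin, at height 79 mm; value in rad, 0 = along the pipe. To be left alone.
- vase_a: Bystander: white vase, 128 mm wide, 205 mm high, standing beyond the shut-off end. Origin at the centre of its underside.
- vase_b: Bystander: plaster-coloured vase, 118 mm wide, 185 mm high, beyond the gauge end. Origin at the centre of its underside.
- bowl: Bystander: white bowl, 110 mm wide, 45 mm high. Origin at the centre of its underside.
- jar: Bystander: lidded glaze jar, 64 mm wide, 85 mm high. Origin at the centre of its underside.
- mug: Bystander: terracotta cup, 76 mm wide, 85 mm high. Origin at the centre of its underside.
- brush: Bystander: flat brush lying across, in front of the valve (its handle and head no thicker than 30 mm). Origin at its underside.
- rib: Bystander: wooden potter's rib, 55 x 100 x 8 mm, lying flat. Origin at the centre of its underside.
- shutoff_tip (a point): Point on the shut-off lever, 80 mm from its pin.

How it is judged:
On the way:
1. the handwheel is closed against its stop (value of joint handwheel below 0.08 rad), for 0.2 s.
At the end, for the whole second after the job is handed in: Once closed against its stop (within 0.08 rad, 0.2 s), the handwheel stands still two turns open (12.57 rad, within 0.2) and the fingers hold the crank grip: pressing over 2 N, its axis within 18 mm of the grasp point, its middle within 36 mm; lever and bystanders undisturbed (value of joint handwheel between 12.366 and 12.766 rad and velocity of joint handwheel between -0.1 and 0.1 rad/s and contact force between the fingers and crank_grip above 2 N and horizontal distance between the grasp point and grip_mid below 0.018 m and distance between the grasp point and grip_mid below 0.036 m); the arm keeps its last pose, push and grip.
It fails at once if the shut-off lever is turned by more than 0.15 rad from where it was (distance of shutoff_tip from where it was at the start of the episode above 0.012 m).
It fails at once if a vase, the bowl, the jar, the mug, the brush or the rib is pushed more than 30 mm (distance of any of vase_a, vase_b, bowl, jar, mug, brush, rib from where it was at the start of the episode above 0.03 m).
It fails at once if a vase, the bowl, the jar or the mug is knocked over (angle between any of vase_a, vase_b, bowl, jar, mug's own z axis and vertical above 0.5 rad).
It also fails if it takes over 67 s, if anything falls off the work surface, if the arm or the gripper's body presses on something with over 40 N, if the wrist force passes 120 N, or if a joint passes its speed limit or range.

## Working session

There is one attempt and no reset: what is moved stays moved. The work goes in short steps, Python scripts to look and compute and a shell command to move; the robot and the scene stay as the last step left them, time stands still between calls to the robot, and variables do not carry over. Pictures are saved under pics/ and viewed, at most 10 in all, crops included, and the job is handed in when it is done.

```bash
ls; mkdir -p pics; python3 - <<'E'
from bench import ctrl
import cv2,numpy as np
o=ctrl.get_obs();print({k:np.round(v,3).tolist() for k,v in o.items()},ctrl.tip_extent)
for n in("top","scene"):
    cv2.imwrite(f"pics/{n}0.png",ctrl.camera(n));m=ctrl.camera_model(n);print(n,np.round(m["camera_matrix"],1).tolist(),np.round(m["cam_to_world"],3).tolist(),[k for k in m])
E
```

```text
pics
{'time_s': 0.0, 'q': [0.955, 0.182, 1.608, 0.0, 1.354, -0.206], 'dq': [-0.001, -0.002, -0.001, -0.0, 0.0, 0.001], 'joint_efforts': [-0.002, -44.488, -35.133, -0.001, 0.009, 0.0], 'eef_pos': [0.229, 0.527, 0.241], 'eef_rot': [-0.0, 0.203, 0.979, -0.001], 'wrist_force': [0.285, -0.257, 0.807], 'torque': [-0.003, -0.003, 0.014], 'grasp_force': 0.0, 'opening': 1.001} 0.011
top [[392.0, 0.0, 277.0], [0.0, 392.0, 209.7], [0.0, 0.0, 1.0]] [[-0.027, 0.999, -0.027, 0.53], [-0.999, -0.026, 0.022, 0.06], [0.021, 0.028, 0.999, 1.13], [0.0, 0.0, 0.0, 1.0]] ['camera_matrix', 'cam_to_world']
scene [[456.1, 0.0, 289.7], [0.0, 456.1, 206.8], [0.0, 0.0, 1.0]] [[0.355, -0.68, 0.642, 1.385], [0.935, 0.273, -0.228, -0.246], [-0.02, 0.681, 0.732, 1.046], [0.0, 0.0, 0.0, 1.0]] ['camera_matrix', 'cam_to_world']
```

View pics/top0.png

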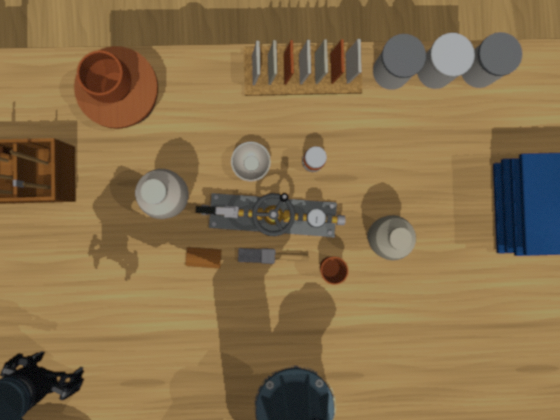

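View pics/scene0.png

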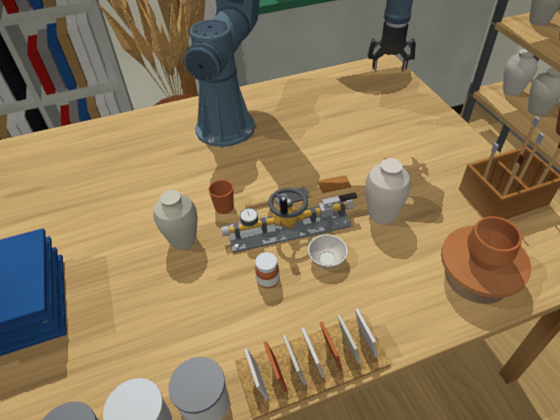

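The top view shows the wheel at about (273,214), the grip at about (284,197), the lever at the left end (205,210) and the gauge at (316,217). I'll zoom in and cast rays.

```bash
cat > h.py <<'E'
import numpy as np,cv2
from bench import ctrl
def ray(name,u,v,z,m=None):
    m=m or ctrl.camera_model(name);K=m["camera_matrix"];T=np.array(m["cam_to_world"])
    d=np.linalg.solve(K,[u,v,1.]);d=T[:3,:3]@[d[0],-d[1],-d[2]];o=T[:3,3]
    return o+d*(z-o[2])/d[2]
E
python3 - <<'E'
from h import *
im=cv2.imread("pics/top0.png")
cv2.imwrite("pics/top0c.png",cv2.resize(im[165:270,200:350],None,fx=5,fy=5,interpolation=cv2.INTER_CUBIC))
P=lambda n,u,v,z:print(n,np.round(ray("top",u,v,z),3))
P("wheel",273,214,.11);P("grip",284,197,.175);P("gauge",316,217,.094);P("vaseb",392,238,.1);P("vasea",161,194,.1);P("jar",316,158,.085);P("mug",334,270,.085);P("bowl",251,161,.045)
E
```

```text
wheel [0.547 0.048 0.11 ]
grip [0.586 0.021 0.175]
gauge [ 0.536 -0.066  0.094]
vaseb [ 0.475 -0.265  0.1  ]
vasea [0.607 0.34  0.1  ]
jar [ 0.694 -0.072  0.085]
mug [ 0.394 -0.111  0.085]
bowl [0.696 0.104 0.045]
```

View pics/top0c.png

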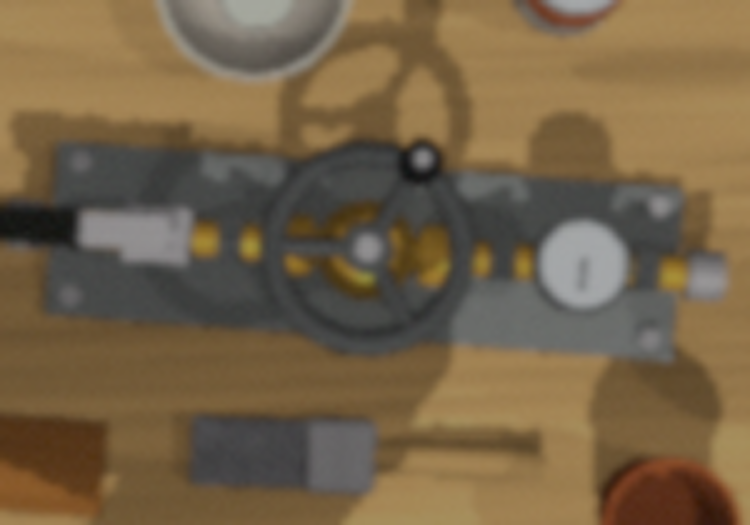

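The crop puts the hub at (273.5,214), the grip top at (284.3,196.7), and the plate edge runs (211,194)-(336,202.6). Next I get the valve yaw and wheel angle, then the shift to a spot above the grip.

```bash
cat >> h.py <<'E'
from scipy.spatial.transform import Rotation as Rot
def toolR():
    q=ctrl.get_obs()["eef_rot"];return Rot.from_quat([q[1],q[2],q[3],q[0]]).as_matrix()
def frac(d): return toolR().T@np.asarray(d)/.3
E
python3 - <<'E'
from h import *
im=cv2.imread("pics/top0.png")
a=ray("top",211,194,.012);b=ray("top",336,202.4,.012);c=ray("top",209.2,227.5,.012);d=ray("top",334.5,236.5,.012)
for p,q in((a,b),(c,d)): print("yaw",np.degrees(np.arctan2(p[1]-q[1],p[0]-q[0]))-90,np.linalg.norm(p-q))
print("centre by plate",(a+b+c+d)/4)
w=ray("top",273.4,214.2,.113);g=ray("top",284.3,196.6,.175)
print(w,g,np.linalg.norm((g-w)[:2]),np.degrees(np.arctan2(*(g-w)[1::-1])))
o=ctrl.get_obs();D=np.r_[g[:2],.25]-o["eef_pos"]
print(D,frac(D),frac(D)/14)
E
```

```text
yaw -5.321668487821086 0.35788063585607166
yaw -5.681305325245589 0.3579793325321444
centre by plate [0.54518897 0.04741183 0.012     ]
[0.54607883 0.04709784 0.113     ] [0.58734751 0.02011912 0.175     ] 0.04930471173150956 -33.17399107854011
[ 0.35855859 -0.50686084  0.00854551] [-1.76937176 -1.07350522 -0.02730562] [-0.1263837  -0.07667894 -0.0019504 ]
```

```bash
python3 -m handwheel '[[0,0,0,-0.11,-0.067,-0.002,1],[0,0,0,-0.11,-0.067,-0.002,1],[0,0,0,-0.11,-0.067,-0.002,1],[0,0,0,-0.11,-0.067,-0.002,1],[0,0,0,-0.11,-0.067,-0.002,1],[0,0,0,-0.11,-0.067,-0.002,1],[0,0,0,-0.11,-0.067,-0.002,1],[0,0,0,-0.11,-0.067,-0.002,1]]'
python3 -m handwheel '[[0,0,0,-0.11,-0.067,-0.002,1],[0,0,0,-0.11,-0.067,-0.002,1],[0,0,0,-0.11,-0.067,-0.002,1],[0,0,0,-0.11,-0.067,-0.002,1],[0,0,0,-0.11,-0.067,-0.002,1],[0,0,0,-0.11,-0.067,-0.002,1],[0,0,0,-0.11,-0.067,-0.002,1],[0,0,0,0,0,0,1]]'
python3 - <<'E'
from h import *
o=ctrl.get_obs();g=np.r_[.5873,.0201,.25];print(o["eef_pos"],o["q"],frac(g-o["eef_pos"]))
m=ctrl.camera_model("wrist");cv2.imwrite("pics/w1.png",ctrl.camera("wrist"));np.savez("w1.npz",**m)
print(np.round(m["cam_to_world"],3).tolist(),m["camera_matrix"])
E
```

```text
time_s: 0.9
eef_pos: [0.4076, 0.2733, 0.2468]
eef_rot: [-0.0, 0.203, 0.979, -0.0]
wrist_force: [0.2, 0.5, 0.7]
opening: 1.004
grasp_force: 0.0
time_s: 1.7
eef_pos: [0.5649, 0.0497, 0.2509]
eef_rot: [0.0, 0.206, 0.979, -0.001]
wrist_force: [-0.9, 0.4, 0.2]
opening: 0.999
grasp_force: 0.0
[0.56489511 0.04971099 0.25085689] [-1.20775023e-01  1.55708120e-01  1.61823214e+00 -1.29884490e-03
  1.36711938e+00 -1.27713562e+00] [-0.1080874  -0.06029983  0.00301535]
[[0.404, -0.879, -0.254, 0.5], [0.915, 0.387, 0.113, 0.079], [-0.001, -0.278, 0.96, 0.382], [0.0, 0.0, 0.0, 1.0]] [[350.70912787   0.         281.76323944]
 [  0.         350.70912787 210.6422465 ]
 [  0.           0.           1.        ]]
```

View pics/w1.png

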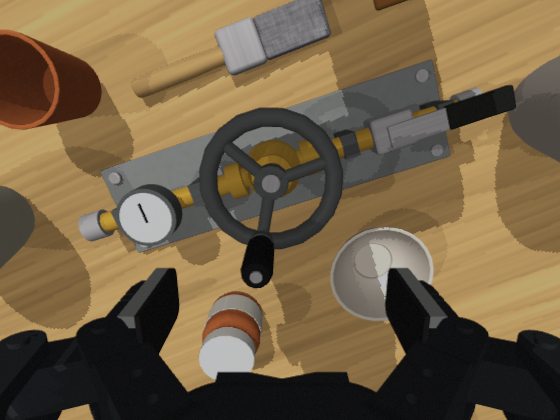

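The wrist view shows the grip top at (257,277), its lower end at about (260,240) and the hub at (270,183). Both are clear to grasp.

```bash
python3 - <<'E'
from h import *
m=dict(np.load("w1.npz"))
w=ray("",270,183,.117,m);g=ray("",257,277,.175,m);print(w,g,np.linalg.norm((g-w)[:2]),np.degrees(np.arctan2(*(g-w)[1::-1])))
im=cv2.imread("pics/w1.png");E=[ray("",*p,.110,m) for p in((199,178),(343,178),(270,108))];print(np.round(E,4).tolist(),(E[0]+E[1])/2)
print(ctrl.get_obs()["eef_pos"])
for p in(g,): print(frac(np.r_[g[:2],.25]-ctrl.get_obs()["eef_pos"]))
E
```

```text
[0.54641116 0.04808494 0.117     ] [0.58953261 0.02142552 0.175     ] 0.050696989001976646 -31.726025923470882
[[0.5215, -0.0021, 0.11], [0.5671, 0.1014, 0.11], [0.4959, 0.0707, 0.11]] [0.54429964 0.04963177 0.11      ]
[0.56356424 0.051702   0.25058476]
[-0.11980176 -0.05767071  0.0018551 ]
```

```bash
python3 -m handwheel '[[0,0,0,-0.058,-0.029,0,1],[0,0,0,-0.058,-0.03,0,1],[0,0,0,0,0,0.06,1],[0,0,0,0,0,0.1,1],[0,0,0,0,0,0.1,1],[0,0,0,0,0,0.1,1],[0,0,0,0,0,0,1],[0,0,0,0,0,0,1]]'
python3 - <<'E'
from h import *
print(ctrl.get_obs()["eef_pos"],frac(np.r_[.5883,.0208,.142]-ctrl.get_obs()["eef_pos"]))
m=ctrl.camera_model("wrist");cv2.imwrite("pics/w2.png",ctrl.camera("wrist"));np.savez("w2.npz",**m)
E
```

```text
time_s: 2.55
eef_pos: [0.588, 0.0235, 0.1434]
eef_rot: [-0.0, 0.203, 0.979, -0.0]
wrist_force: [0.6, -0.6, 0.7]
opening: 0.999
grasp_force: 0.0
[0.58802839 0.02345721 0.14342048] [-0.00436051 -0.00776343  0.00473365]
```

View pics/w2.png

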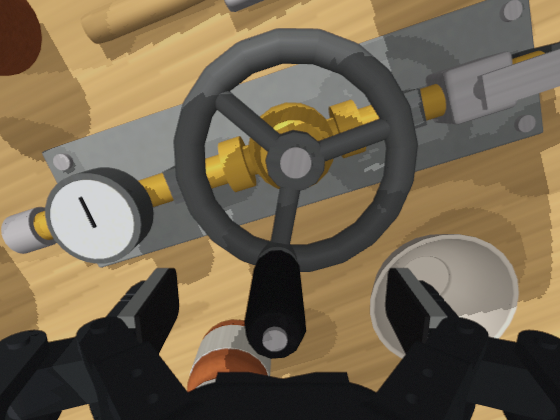

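The grip top sits at (275,339) between the pads (mid column about 282), so it is about 2 mm off. I correct that and close.

```bash
python3 - <<'E'
from h import *
m=dict(np.load("w2.npz"));print(ray("",275,339,.175,m),ray("",295,162,.117,m))
E
python3 -m handwheel '[[0,0,0,-0.004,-0.008,0.005,1],[0,0,0,0,0,0,0],[0,0,0,0,0,0,0],[0,0,0,0,0,0,0],[0,0,0,0,0,0,0],[0,0,0,0,0,0,0],[0,0,0,0,0,0,0],[0,0,0,0,0,0,0]]'
```

```text
[0.58923562 0.02078962 0.175     ] [0.54648706 0.04831686 0.117     ]
time_s: 3.4
eef_pos: [0.5881, 0.0209, 0.1421]
eef_rot: [0.0, 0.203, 0.979, -0.0]
wrist_force: [-1.7, -0.0, 4.5]
opening: 0.24
grasp_force: 58.5
```

```bash
cat >> h.py <<'E'
def plan(t0,steps,c=(.5464,.0482),r=.05,off=(0,0)):
    # rows (tool x, y) leading the grip along the circle through the given angle steps, deg
    t=np.radians(np.r_[t0,t0+np.cumsum(steps)]);p=np.c_[np.cos(t),np.sin(t),0*t]*r
    f=np.round(np.array([frac(q) for q in p-p[0]])+np.r_[0,0,0],3);R=np.diff(f,axis=0)[:,:2]
    print(t0,"->",np.degrees(t[-1]).round(1)," ".join("%.3f,%.3f;"%tuple(x) for x in R))
def st():
    o=ctrl.get_obs();d=np.array(o["eef_pos"])-[.5464,.0482,.142]
    th=np.arctan2(d[1],d[0]);F=np.array(o["wrist_force"]);u=np.r_[np.cos(th),np.sin(th)]
    print("t",o["time_s"],"th",np.degrees(th).round(1),"r",np.hypot(*d[:2]).round(4),"dz",d[2].round(4),"Frad",(F[:2]@u).round(1),"Ftan",(F[1]*u[0]-F[0]*u[1]).round(1),"Fz",F[2].round(1),"grip",o["grasp_force"])
E
python3 - <<'E'
from h import *
st();plan(-33,[-6]*2+[-12]*6);plan(-117,[-12]*8);plan(-213,[-12]*8);plan(-309,[-12]*4+[-6]*4)
E
```

```text
t 3.4 th -33.3 r 0.0498 dz 0.0001 Frad -1.4 Ftan -0.9 Fz 4.5 grip 58.51608283817768
-33 -> -117.0 0.004,-0.017; 0.005,-0.017; 0.016,-0.030; 0.023,-0.027; 0.027,-0.022; 0.031,-0.016; 0.034,-0.008; 0.035,-0.002;
-117 -> -213.0 0.034,0.006; 0.033,0.013; 0.029,0.019; 0.024,0.025; 0.019,0.029; 0.012,0.033; 0.005,0.034; -0.002,0.035;
-213 -> -309.0 -0.009,0.034; -0.016,0.030; -0.023,0.027; -0.027,0.022; -0.031,0.016; -0.034,0.008; -0.035,0.002; -0.034,-0.006;
-309 -> -381.0 -0.032,-0.013; -0.029,-0.019; -0.025,-0.025; -0.019,-0.029; -0.007,-0.016; -0.005,-0.017; -0.003,-0.017; -0.002,-0.017;
```

```bash
python3 -m handwheel '[[0,0,0,0.004,-0.017,0,0],[0,0,0,0.005,-0.017,0,0],[0,0,0,0.016,-0.030,0,0],[0,0,0,0.023,-0.027,0,0],[0,0,0,0.027,-0.022,0,0],[0,0,0,0.031,-0.016,0,0],[0,0,0,0.034,-0.008,0,0],[0,0,0,0.035,-0.002,0,0]]'; python3 -c "
from h import *
st()"
```

```text
time_s: 4.2
eef_pos: [0.5232, 0.0037, 0.1421]
eef_rot: [0.001, 0.204, 0.979, 0.001]
wrist_force: [6.1, 8.0, 2.1]
opening: 0.239
grasp_force: 58.8
t 4.2 th -117.5 r 0.0502 dz 0.0001 Frad -9.9 Ftan 1.8 Fz 2.1 grip 58.8398252427578
```

Tracking is good (Frad −10 N, tangential 2 N), so I continue.

```bash
python3 -m handwheel '[[0,0,0,0.034,0.006,0,0],[0,0,0,0.033,0.013,0,0],[0,0,0,0.029,0.019,0,0],[0,0,0,0.024,0.025,0,0],[0,0,0,0.019,0.029,0,0],[0,0,0,0.012,0.033,0,0],[0,0,0,0.005,0.034,0,0],[0,0,0,-0.002,0.035,0,0]]'; python3 -c "
from h import *
st()"
```

```text
time_s: 5.0
eef_pos: [0.5042, 0.0757, 0.1421]
eef_rot: [0.0, 0.203, 0.979, -0.0]
wrist_force: [3.0, -4.5, 5.3]
opening: 0.243
grasp_force: 59.4
t 5.0 th 146.9 r 0.0503 dz 0.0001 Frad -5.0 Ftan 2.1 Fz 5.3 grip 59.43137839436531
```

```bash
python3 -m handwheel '[[0,0,0,-0.009,0.034,0,0],[0,0,0,-0.016,0.030,0,0],[0,0,0,-0.023,0.027,0,0],[0,0,0,-0.027,0.022,0,0],[0,0,0,-0.031,0.016,0,0],[0,0,0,-0.034,0.008,0,0],[0,0,0,-0.035,0.002,0,0],[0,0,0,-0.034,-0.006,0,0]]'; python3 -c "
from h import *
st()"
```

```text
time_s: 5.8
eef_pos: [0.5774, 0.0876, 0.142]
eef_rot: [-0.001, 0.203, 0.979, -0.0]
wrist_force: [-5.2, -1.6, 11.0]
opening: 0.241
grasp_force: 60.1
t 5.8 th 51.8 r 0.0501 dz 0.0 Frad -4.5 Ftan 3.1 Fz 11.0 grip 60.09004566818476
```

```bash
python3 -m handwheel '[[0,0,0,-0.032,-0.013,0,0],[0,0,0,-0.029,-0.019,0,0],[0,0,0,-0.025,-0.025,0,0],[0,0,0,-0.019,-0.029,0,0],[0,0,0,-0.006,-0.014,0,0],[0,0,0,-0.004,-0.014,0,0],[0,0,0,0,0,0,0],[0,0,0,0,0,0,0]]'; python3 -c "
from h import *
st();plan(-367,[-3]*4)"
```

```text
time_s: 6.6
eef_pos: [0.5959, 0.0432, 0.1421]
eef_rot: [0.0, 0.203, 0.979, 0.001]
wrist_force: [2.4, 2.5, 6.2]
opening: 0.237
grasp_force: 60.0
t 6.6 th -5.8 r 0.0498 dz 0.0001 Frad 2.2 Ftan 2.7 Fz 6.2 grip 59.98491358011961
-367 -> -379.0 -0.002,-0.008; -0.002,-0.009; -0.001,-0.009; -0.001,-0.008;
```

```bash
python3 -m handwheel '[[0,0,0,-0.002,-0.008,0,0],[0,0,0,-0.002,-0.009,0,0],[0,0,0,0,0,0,0],[0,0,0,0,0,0,0],[0,0,0,0,0,0,0],[0,0,0,0,0,0,0],[0,0,0,0,0,0,0],[0,0,0,0,0,0,0]]'; python3 -c "
from h import *
st()"
```

```text
time_s: 7.4
eef_pos: [0.5958, 0.0427, 0.1421]
eef_rot: [0.001, 0.203, 0.979, 0.004]
wrist_force: [6.8, 19.6, 4.4]
opening: 0.24
grasp_force: 60.0
t 7.4 th -6.4 r 0.0497 dz 0.0001 Frad 4.6 Ftan 20.2 Fz 4.4 grip 60.04931252449751
```

Closed against the stop: the tangential force rose to 20 N with no motion, at −6° world, which matches the valve's x axis. Now I back off two turns, to the same bearing.

```bash
python3 - <<'E'
from h import *
plan(-13,[4,4,8]+[12]*5);t=63
for i in range(6): plan(t,[12]*8);t+=96
plan(t,[12]*5+[8,4,3])
E
```

```text
-13 -> 63.0 0.002,0.011; 0.004,0.012; 0.009,0.021; 0.018,0.029; 0.025,0.025; 0.029,0.020; 0.032,0.012; 0.034,0.006;
63 -> 159.0 0.035,-0.001; 0.034,-0.009; 0.031,-0.016; 0.027,-0.021; 0.022,-0.027; 0.016,-0.031; 0.010,-0.034; 0.002,-0.034;
159 -> 255.0 -0.005,-0.034; -0.012,-0.033; -0.019,-0.030; -0.024,-0.024; -0.029,-0.020; -0.033,-0.013; -0.034,-0.005; -0.035,0.001;
255 -> 351.0 -0.034,0.009; -0.031,0.015; -0.027,0.022; -0.022,0.027; -0.017,0.031; -0.009,0.033; -0.002,0.035; 0.005,0.034;
351 -> 447.0 0.012,0.033; 0.019,0.029; 0.024,0.025; 0.029,0.019; 0.033,0.013; 0.034,0.006; 0.035,-0.002; 0.034,-0.008;
447 -> 543.0 0.031,-0.015; 0.028,-0.022; 0.022,-0.027; 0.016,-0.031; 0.009,-0.033; 0.002,-0.035; -0.005,-0.035; -0.012,-0.032;
543 -> 639.0 -0.019,-0.029; -0.024,-0.025; -0.029,-0.020; -0.032,-0.012; -0.035,-0.006; -0.035,0.001; -0.033,0.009; -0.032,0.015;
639 -> 714.0 -0.027,0.022; -0.023,0.026; -0.016,0.031; -0.009,0.034; -0.002,0.035; 0.002,0.023; 0.003,0.011; 0.002,0.009;
```

```bash
python3 -m handwheel '[[0,0,0,0.002,0.011,0,0],[0,0,0,0.004,0.012,0,0],[0,0,0,0.009,0.021,0,0],[0,0,0,0.018,0.029,0,0],[0,0,0,0.025,0.025,0,0],[0,0,0,0.029,0.020,0,0],[0,0,0,0.032,0.012,0,0],[0,0,0,0.034,0.006,0,0]]'; python3 -c "
from h import *
st()"
```

```text
time_s: 8.2
eef_pos: [0.5689, 0.093, 0.1421]
eef_rot: [0.0, 0.203, 0.979, -0.0]
wrist_force: [-0.8, -3.6, 7.7]
opening: 0.241
grasp_force: 60.5
t 8.2 th 63.3 r 0.0501 dz 0.0001 Frad -3.6 Ftan -0.9 Fz 7.7 grip 60.466783717274666
```

```bash
python3 -m handwheel '[[0,0,0,0.035,-0.001,0,0],[0,0,0,0.034,-0.009,0,0],[0,0,0,0.031,-0.016,0,0],[0,0,0,0.027,-0.021,0,0],[0,0,0,0.022,-0.027,0,0],[0,0,0,0.016,-0.031,0,0],[0,0,0,0.010,-0.034,0,0],[0,0,0,0.002,-0.034,0,0]]'; python3 -c "
from h import *
st()"
```

```text
time_s: 9.0
eef_pos: [0.4995, 0.0662, 0.1421]
eef_rot: [0.0, 0.203, 0.979, 0.0]
wrist_force: [4.1, 1.2, 4.4]
opening: 0.242
grasp_force: 60.3
t 9.0 th 159.0 r 0.0503 dz 0.0001 Frad -3.3 Ftan -2.6 Fz 4.4 grip 60.26638939976692
```

```bash
python3 -m handwheel '[[0,0,0,-0.005,-0.034,0,0],[0,0,0,-0.012,-0.033,0,0],[0,0,0,-0.019,-0.030,0,0],[0,0,0,-0.024,-0.024,0,0],[0,0,0,-0.029,-0.020,0,0],[0,0,0,-0.033,-0.013,0,0],[0,0,0,-0.034,-0.005,0,0],[0,0,0,-0.035,0.001,0,0]]'; python3 -c "
from h import *
st()"
```

```text
time_s: 9.8
eef_pos: [0.5329, -0.0, 0.142]
eef_rot: [-0.001, 0.204, 0.979, 0.001]
wrist_force: [-0.4, 4.6, 9.6]
opening: 0.241
grasp_force: 60.8
t 9.8 th -105.6 r 0.0501 dz 0.0 Frad -4.3 Ftan -1.7 Fz 9.6 grip 60.80290786921978
```

```bash
python3 -m handwheel '[[0,0,0,-0.034,0.009,0,0],[0,0,0,-0.031,0.015,0,0],[0,0,0,-0.027,0.022,0,0],[0,0,0,-0.022,0.027,0,0],[0,0,0,-0.017,0.031,0,0],[0,0,0,-0.009,0.033,0,0],[0,0,0,-0.002,0.035,0,0],[0,0,0,0.005,0.034,0,0]]'; python3 -c "
from h import *
st()"
```

```text
time_s: 10.6
eef_pos: [0.5955, 0.0397, 0.1421]
eef_rot: [-0.0, 0.204, 0.979, -0.0]
wrist_force: [-2.1, -2.1, 8.6]
opening: 0.238
grasp_force: 60.7
t 10.6 th -9.8 r 0.0499 dz 0.0001 Frad -1.7 Ftan -2.5 Fz 8.6 grip 60.664493925869465
```

```bash
python3 -m handwheel '[[0,0,0,0.012,0.033,0,0],[0,0,0,0.019,0.029,0,0],[0,0,0,0.024,0.025,0,0],[0,0,0,0.029,0.019,0,0],[0,0,0,0.033,0.013,0,0],[0,0,0,0.034,0.006,0,0],[0,0,0,0.035,-0.002,0,0],[0,0,0,0.034,-0.008,0,0]]'; python3 -c "
from h import *
st()"
```

```text
time_s: 11.4
eef_pos: [0.5486, 0.0983, 0.1421]
eef_rot: [0.0, 0.203, 0.979, 0.0]
wrist_force: [2.1, -3.1, 7.6]
opening: 0.244
grasp_force: 60.5
t 11.4 th 87.5 r 0.0502 dz 0.0001 Frad -3.0 Ftan -2.2 Fz 7.6 grip 60.51656607538462
```

```bash
python3 -m handwheel '[[0,0,0,0.031,-0.015,0,0],[0,0,0,0.028,-0.022,0,0],[0,0,0,0.022,-0.027,0,0],[0,0,0,0.016,-0.031,0,0],[0,0,0,0.009,-0.033,0,0],[0,0,0,0.002,-0.035,0,0],[0,0,0,-0.005,-0.035,0,0],[0,0,0,-0.012,-0.032,0,0]]'; python3 -c "
from h import *
st()"
```

```text
time_s: 12.2
eef_pos: [0.4962, 0.0455, 0.1421]
eef_rot: [0.0, 0.203, 0.979, 0.001]
wrist_force: [4.3, 1.0, 5.3]
opening: 0.238
grasp_force: 60.3
t 12.2 th -177.0 r 0.0503 dz 0.0001 Frad -4.3 Ftan -0.8 Fz 5.3 grip 60.307291857898235
```

```bash
python3 -m handwheel '[[0,0,0,-0.019,-0.029,0,0],[0,0,0,-0.024,-0.025,0,0],[0,0,0,-0.029,-0.020,0,0],[0,0,0,-0.032,-0.012,0,0],[0,0,0,-0.035,-0.006,0,0],[0,0,0,-0.035,0.001,0,0],[0,0,0,-0.033,0.009,0,0],[0,0,0,-0.032,0.015,0,0]]'; python3 -c "
from h import *
st()"
```

```text
time_s: 13.0
eef_pos: [0.5536, -0.0013, 0.142]
eef_rot: [-0.001, 0.204, 0.979, 0.0]
wrist_force: [-2.8, 4.2, 10.1]
opening: 0.242
grasp_force: 61.0
t 13.0 th -81.8 r 0.05 dz 0.0 Frad -4.6 Ftan -2.1 Fz 10.1 grip 60.9846531227231
```

```bash
python3 -m handwheel '[[0,0,0,-0.027,0.022,0,0],[0,0,0,-0.023,0.026,0,0],[0,0,0,-0.016,0.031,0,0],[0,0,0,-0.009,0.034,0,0],[0,0,0,-0.002,0.035,0,0],[0,0,0,0.002,0.023,0,0],[0,0,0,0.003,0.011,0,0],[0,0,0,0.002,0.009,0,0]]'; python3 -c "
from h import *
st()"
```

```text
time_s: 13.8
eef_pos: [0.5959, 0.0425, 0.1421]
eef_rot: [-0.0, 0.203, 0.979, -0.0]
wrist_force: [0.3, -1.1, 7.8]
opening: 0.24
grasp_force: 60.6
t 13.8 th -6.6 r 0.0498 dz 0.0001 Frad 0.4 Ftan -1.1 Fz 7.8 grip 60.643439032137394
```

```bash
python3 -m handwheel '[[0,0,0,0,0,0,0],[0,0,0,0,0,0,0],[0,0,0,0,0,0,0],[0,0,0,0,0,0,0],[0,0,0,0,0,0,0],[0,0,0,0,0,0,0],[0,0,0,0,0,0,0],[0,0,0,0,0,0,0]]'; python3 -c "
from h import *
st();m=ctrl.camera_model('wrist');cv2.imwrite('pics/w3.png',ctrl.camera('wrist'));np.savez('w3.npz',**m);cv2.imwrite('pics/top3.png',ctrl.camera('top'))"
```

```text
time_s: 14.6
eef_pos: [0.5959, 0.0428, 0.1421]
eef_rot: [-0.0, 0.203, 0.979, 0.0]
wrist_force: [0.8, 0.9, 7.0]
opening: 0.239
grasp_force: 60.6
t 14.6 th -6.2 r 0.0498 dz 0.0001 Frad 0.7 Ftan 1.0 Fz 7.0 grip 60.62785282731056
```

View pics/w3.png

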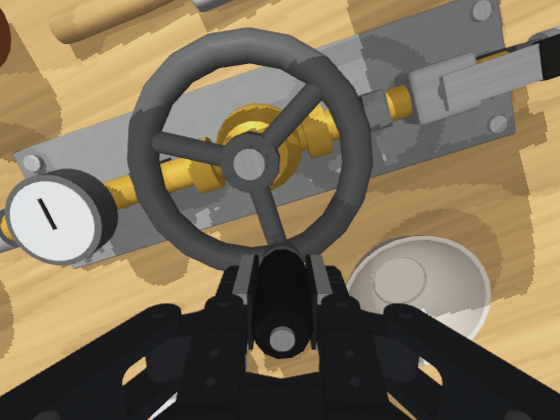

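The wrist view shows the grip (top at (282,338)) held squarely between the pads at the same bearing as the closed stop, two turns on. The lever and bowl look undisturbed.

```bash
python3 -c "
from bench import ctrl
print(ctrl.hand_in())"
```

```text
the job is handed in; nothing more can be done
None
```

I closed the handwheel against its stop, backed it off two full turns to the same bearing (within about 0.5°), and handed the job in at about 15 s with the gripper still holding the crank grip; no verdict came back.

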